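# Charge the electrophorus slab with the felt rubbing block

## Task

Charge the long white slab: take the felt-soled rubbing block by its rib, press it felt down on the middle of the slab's plain end so that the sprung slab sinks about half of its travel, and rub along the middle to the end beside the brass terminal, keeping that steady gentle pressure and not lifting off on the way. Then set the block down felt side down in the empty grey tray and let go of it.

Things in the scene. Friction and masses are not known exactly. Their poses are not given: they have to be found in the camera images.
- rubber_center (a point): Loose rubbing block, 50 (x) x 90 (y) mm, 66 high, about 0.15 kg: 10 mm stiff grey felt sole, 10 mm wooden back, upright wooden grip rib 24 mm thick (x), 80 long (y), from 20 to 66 mm above the underside. The point is its centre, 33 mm above the underside; z up. Stands felt down on the table. Not the plain wooden block without rib, nor the metal disc with a rod handle.
- slab_top (a point): Centre of the top of the white plastic slab, 280 (x) x 90 (y) x 12 mm, on springs over a fixed wooden base 370 x 120 x 20 mm; top 48 mm above the table; z up. A brass terminal (24 mm wide, top 40 mm above the table) stands on the base 165 mm from this point towards +x. Stroke along x, from the -x (plain) end to the +x end; block edge about flush with the slab's end at both.
- slab (a joint): How far the slab is pressed down, in m: 0 at rest, 0.014 at the bottom stop. It sinks level, wherever it is pressed; it starts to sink at about 1 N and takes 0.7 N more for each mm, so about 6 N in all at half travel (7 mm) and 11 N at the stop.
- tray_in (a point): Centre of the inner floor of the empty grey tray, fixed to the table: inside 112 mm (x) by 152 mm (y), outside 120 x 160 mm, rim 16 mm above the table, walls 4 mm; inner floor 4 mm above the table; z up.
Mind the look-alikes: they are no part of the job. Leave any green, red or turquoise look-alike of the part that bears rubber_center alone.

How it is judged:
On the way, in this order (a step that is already met when the one before it is completed fails the run):
1. the block is pressed on the slab's plain end (x of rubber_center in the frame of slab_top below -0.08 m and y of rubber_center in the frame of slab_top between -0.02 and 0.02 m and contact force between rubber and slab above 3 N), for 0.1 s.
2. it is pressed down on the first third (x of rubber_center in the frame of slab_top between -0.06 and -0.02 m and y of rubber_center in the frame of slab_top between -0.02 and 0.02 m and contact force between rubber and slab above 3 N), for 0.1 s.
3. it is pressed down on the middle (x of rubber_center in the frame of slab_top between -0.02 and 0.02 m and y of rubber_center in the frame of slab_top between -0.02 and 0.02 m and contact force between rubber and slab above 3 N), for 0.1 s.
4. it is pressed down on the last third (x of rubber_center in the frame of slab_top between 0.02 and 0.06 m and y of rubber_center in the frame of slab_top between -0.02 and 0.02 m and contact force between rubber and slab above 3 N), for 0.1 s.
5. it is pressed on the end beside the terminal (x of rubber_center in the frame of slab_top above 0.08 m and y of rubber_center in the frame of slab_top between -0.02 and 0.02 m and contact force between rubber and slab above 3 N), for 0.1 s.
At the end, for the whole second after the job is handed in: The rubbing block stands felt down (within 6 degrees) on the tray floor, within 60 mm of the tray's centre, released and at rest; the slab has risen. Before, it was pressed with over 3 N from end to end of the slab (centre over 80 mm out at both), within 20 mm of the centre line (horizontal distance between rubber_center and tray_in below 0.06 m and z of rubber_center in the frame of tray_in between 0.027 and 0.039 m and angle between rubber_center's own z axis and vertical below 0.1 rad and linear speed of rubber below 0.01 m/s and value of joint slab below 0.002 m); the robot touches nothing.
It fails at once if the block is lifted off part-way: close (under 25 mm) above the slab's middle part without touching it (x of rubber_center in the frame of slab_top between -0.07 and 0.07 m and y of rubber_center in the frame of slab_top between -0.04 and 0.04 m and z of rubber_center in the frame of slab_top below 0.058 m and contact force between rubber and slab below 0.2 N).
It fails at once if the block is pressed on the slab with more than 25 N (contact force between rubber and slab above 25 N).
It also fails if it takes over 56 s, if anything falls off the work surface, if the arm or the gripper's body presses on something with over 40 N, if the wrist force passes 120 N, or if a joint passes its speed limit or range.

## Robot

A 7-joint arm with a two-finger parallel gripper is mounted at the origin on the work surface. World frame = base frame: x ahead of the robot, y to its left, z up, the work surface at z = 0. Lengths are in m, angles in rad, forces in N, time in s.
With the tool pointing down it reaches from about 0.425 to 0.875 m from the base axis. Payload 4.7 kg.
Tool frame: the origin (TCP) lies midway between the tips of the shut fingers; the grasp point (between the pads) lies 19 mm behind it; z points along the fingers, y is the line along which they close (so a half turn about z gives the same grasp; the last joint's range is limited). The gripper opens to 87 mm and grips with 3 to 60 N. Pads are 19 mm wide; open, the fingers measure 117 mm over their backs; the gripper's body (75 mm by 190 mm) begins 51 mm behind the grasp point.
Start: joints at [-1.271, 0.321, -0.07, 1.45, 0.023, 1.371, -0.057], TCP at [0.183, 0.624, 0.223] pointing down, gripper open.
Joint ranges: [-2.86, 2.86], [-0.3, 2.09], [-1.38, 1.24], [0.06, 2.45], [-1.56, 4.7], [0.09, 2.05], [-2.69, 2.69]. Speed limits (rad/s): [2.57, 2.57, 3.14, 3.14, 3.14, 3.14, 3.14].

## Interface

Orientations are given as a rotation vector (axis times angle).
In Python, from bench import ctrl, get_image, calibration gives the robot as it stands.
- The arm moves only by the tool apply_moves, never from a script. Its arguments are lists of equal length, an entry for each row: "dp": the shift along the tool's x, y, z in m, a list of three; "twist": the turn, a rotation vector about the tool's x, y, z in rad, a list of three; "fingers": the closure, from 0 (fully open) to 1 (shut). In form: {"dp": [[dx, dy, dz], ...], "twist": [[ax, ay, az], ...], "fingers": [fingers, ...]}. A call has 1 to 10 rows; each row shifts and turns the commanded pose from where the row before left it, along the tool's axes as they then stand; what a row does not reach is not made up. A row lasts 1/10 s, in which the tool goes at most 50 mm and 8.59 degrees, less where a joint would pass 70% of its speed; a pose out of reach is approached as far as the arm can. A call is refused whole if a number of a shift passes 0.05 or a number of a turn 0.15, either way. A call with a gripper value outside its range is refused whole. The fingers move at their own pace and stop on an object; "newtons" is the grip in N (left out, the last holds). Time passes only in rows, so rows that do not move let the fingers close. It gives the time, the measured TCP pose, the force, the opening and the grip force at its end, in the units of the state.
- ctrl.get_state(): the state, without advancing time (a new reading comes with each control period).
- get_image(name): name is "side" or "top" or "wrist"; returns the picture (480x640x3 uint8, red, green, blue); there is no depth.
- calibration(name): a dict with "fx", "fy", "cx", "cy" (pixels), "eye" and "attitude" of the camera in the world; the wrist camera has in their place "hand_eye" (4x4, takes a point from camera to tool coordinates, whose origin is the TCP and whose axes are the flange's). Camera axes: x right, y up, looking along -z (the intrinsics and any distortion apply to the point x, -y, -z); pixel columns grow to the right and rows downward; lengths in m; the calibration is good to about 2 mm. A picture is of the moment at which its call begins: read the wrist's pose just before it. calibration takes no time and is no camera call.
- ctrl.close_job(): hands the job in; it is judged then, once.
The state is a dict: "time": time; "joint_positions": joint angles; "qd": joint speeds; "joint_torque": joint torques, N m; "position": TCP position; "tool_rot": TCP orientation; "ft_force": force on the tool from outside, world axes, zero at the start; "torque": the same for the moment, N m; "grip_width": opening from 0.0 (shut) to 1.0 (fully open); "grip_force": force on a finger pad.
Only numpy, scipy, OpenCV 4.12 (cv2) and the standard library are available. Lean on these libraries where they do the work, as an engineer would, in place of code of your own. Each camera call takes 0.05 s, during which the arm holds its last target. There are 200 camera calls.

## Working session

There is one attempt and no reset: what is moved stays moved. The work goes in short steps, Python scripts to look and compute and a tool call to move; the robot and the scene stay as the last step left them, time stands still between calls to the robot, and variables do not carry over. Pictures are saved under pics/ and viewed, at most 10 in all, crops included, and the job is handed in when it is done.

Besides the shell and the picture viewer there is one more tool, called after "Emit:" as name(argument=value, ...) on one line, values as JSON. apply_moves: Moves the arm, as the interface text tells. Its arguments: {"type":"object","properties":{"dp":{"type":"array"},"twist":{"type":"array"},"fingers":{"type":"array"},"newtons":{"type":"number"}},"required":["dp","twist","fingers"]}

```bash
mkdir -p pics
python3 - <<'E'
from bench import ctrl,get_image,calibration
import cv2,numpy as np
s=ctrl.get_state();print({k:np.round(v,3) for k,v in s.items()})
for n in("top","side"):
    print(n,calibration(n)); cv2.imwrite(f"pics/{n}0.png",get_image(n)[:,:,::-1])
print(calibration("wrist"))
E
```

```text
{'time': np.float64(0.0), 'joint_positions': array([-1.271,  0.322, -0.07 ,  1.452,  0.023,  1.371, -0.057]), 'qd': array([ 0.   ,  0.   ,  0.   , -0.   ,  0.001, -0.   , -0.   ]), 'joint_torque': array([-0.0000e+00, -4.9128e+01, -4.0400e-01, -3.1253e+01, -6.4000e-02,
        4.4000e-02,  0.0000e+00]), 'position': array([0.183, 0.623, 0.221]), 'tool_rot': array([-4.470e-01, -3.109e+00,  3.000e-03]), 'ft_force': array([-0.551, -0.299, -0.41 ]), 'torque': array([-0.027, -0.042, -0.008]), 'grip_force': np.float64(0.0), 'grip_width': np.float64(1.0)}
top {'fx': 474.8978746836946, 'fy': 474.8978746836946, 'cx': 321.41893371733215, 'cy': 245.87977698637448, 'eye': array([ 0.34690484, -0.00301432,  1.12111524]), 'attitude': array([ 0.0571872 , -0.06762409, -1.58726191])}
side {'fx': 452.44876908043244, 'fy': 452.44876908043244, 'cx': 321.0108793161947, 'cy': 234.48181111528487, 'eye': array([ 0.22418769, -0.6821134 ,  0.75655258]), 'attitude': array([ 0.79012869, -0.12170864, -0.29646593])}
{'fx': 407.3090287276395, 'fy': 407.3090287276395, 'cx': 318.8113627247669, 'cy': 240.88314978231185, 'hand_eye': array([[-5.20259561e-04,  9.65872212e-01,  2.59018531e-01,
         7.00659278e-02],
       [ 9.99999860e-01,  4.78805866e-04,  2.23127695e-04,
         7.23855968e-04],
       [ 9.14932481e-05,  2.59018611e-01, -9.65872326e-01,
        -1.61346038e-01],
       [ 0.00000000e+00,  0.00000000e+00,  0.00000000e+00,
         1.00000000e+00]])}
```

View pics/top0.png

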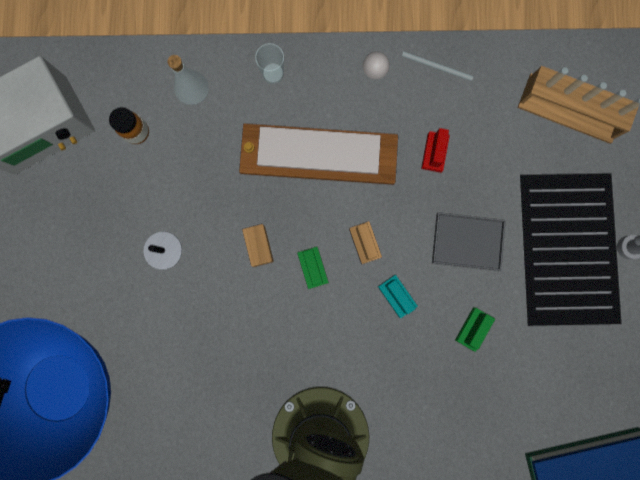

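View pics/side0.png

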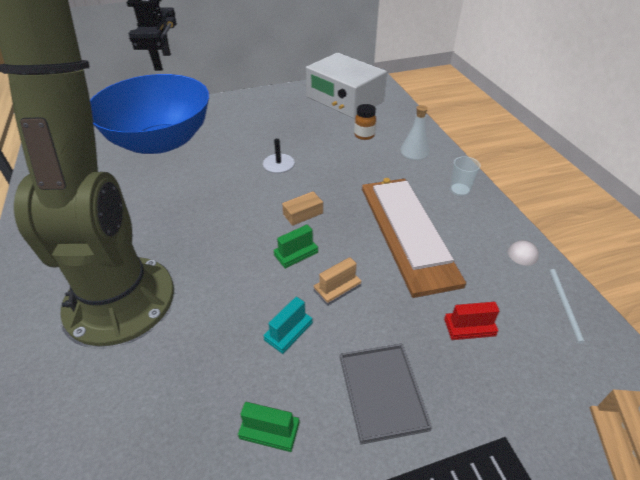

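The top view shows the ribbed wooden rubber at about (365,242), and the slab spanning (258..380, 127..174) with its brass terminal at (248,147), so the stroke runs right to left. The tray is at (468,241). The side view agrees: rubber at (338,280), tray at (385,392). The look-alikes are coloured green, red or turquoise, plus the plain block at (257,245).

```bash
cat > h.py <<'E'
import cv2,numpy as np
from scipy.spatial.transform import Rotation as R
from bench import ctrl,get_image,calibration
def cam(n,s=None):
    c=calibration(n)
    if n=="wrist":
        T=np.eye(4);T[:3,:3]=R.from_rotvec(s["tool_rot"]).as_matrix();T[:3,3]=s["position"]
        M=T@c["hand_eye"];return c,M[:3,:3],M[:3,3]
    return c,R.from_rotvec(c["attitude"]).as_matrix(),np.array(c["eye"])
def ray(C,px,z):
    c,A,e=C;px=np.atleast_2d(px).astype(float)
    d=np.c_[(px[:,0]-c["cx"])/c["fx"],-(px[:,1]-c["cy"])/c["fy"],-np.ones(len(px))]@A.T
    return e+d*((z-e[2])/d[:,2])[:,None]
def proj(C,P):
    c,A,e=C;p=(np.atleast_2d(P)-e)@A
    return np.c_[c["cx"]-c["fx"]*p[:,0]/p[:,2],c["cy"]+c["fy"]*p[:,1]/p[:,2]]
def rect(mask,near):
    cs,_=cv2.findContours(mask.astype(np.uint8),0,1)
    cs=[c for c in cs if cv2.contourArea(c)>60]
    c=min(cs,key=lambda c:np.hypot(*(c.reshape(-1,2).mean(0)-near)))
    return c,cv2.minAreaRect(c)
E
python3 - <<'E'
from h import *
im=cv2.imread("pics/top0.png");C=cam("top")
print(proj(C,[[0,0,0]]),calibration("top").keys())
hsv=cv2.cvtColor(im,cv2.COLOR_BGR2HSV);h,s,v=cv2.split(hsv)
def rep(n,m,near,z):
    c,r=rect(m,near);b=cv2.boxPoints(r);w=ray(C,b,z)[:,:2]
    e=np.diff(np.r_[w,w[:1]],axis=0);L=np.hypot(*e.T)
    print(n,r,"ctr",w.mean(0).round(4),"L",L.round(3),"ang",np.degrees(np.arctan2(e[:,1],e[:,0])).round(1))
wood=(h>8)&(h<22)&(s>80)
rep("rub",wood,(365,242),0.04)
rep("white",(s<40)&(v>170),(318,150),0.048)
wm=wood.copy(); rep("base",wood,(318,153),0.02)
g=cv2.GaussianBlur(v,(3,3),0)
print(v[240,400:520:4],v[200:280:4,468])
E
```

```text
[[319.87012093 435.23574708]] dict_keys(['fx', 'fy', 'cx', 'cy', 'eye', 'attitude'])
rub ((365.0999755859375, 242.30001831054688), (37.947322845458984, 21.50348472595215), 71.56504821777344) ctr [ 0.4393 -0.1109] L [0.049 0.087 0.049 0.087] ang [ -72.5 -163.1  107.4   17.1]
white ((318.4292297363281, 149.72503662109375), (119.68712615966797, 36.301170349121094), 4.004173278808594) ctr [ 0.6545 -0.0079] L [0.085 0.277 0.085 0.275] ang [ -4.3 -95.  174.5  85. ]
base ((318.4769287109375, 153.58462524414062), (156.45596313476562, 50.569541931152344), 3.945185899734497) ctr [ 0.6534 -0.008 ] L [0.122 0.371 0.122 0.368] ang [ -4.1 -94.9 174.4  85.1]
[106 108 106 106 106 110 102 106 105  86  88  89  86  90  87  88  86  85
  85  89  84  89  87  91  84  70 105 106 107 107] [100 100 100  99  88  86  87  86  88  89  85  89  87  85  89  89  88  99
 109 107]
```

```bash
cat >> h.py <<'E'
def yaw(s): x=R.from_rotvec(s["tool_rot"]).as_matrix()[:,0]; return np.arctan2(x[1],x[0])
def plan(p,a,P,A,n):
    p=np.array(p,float);P=np.array(P,float);da=(A-a)/n;st=(P-p)/n;out=[]
    for i in range(n):
        y=a+da*i;c,s_=np.cos(y),np.sin(y)
        out.append([round(c*st[0]+s_*st[1],3),round(s_*st[0]-c*st[1],3),round(-st[2],3)])
    print("dp",out,"twist z",round(-da,3),"n",n)
E
python3 - <<'E'
from h import *
im=cv2.imread("pics/top0.png");C=cam("top")
g=cv2.medianBlur(im,5)[:,:,1].copy()
m=np.zeros(g.shape,bool);m[200:285,420:512]=(g[200:285,420:512]<96)
m=cv2.morphologyEx(m.astype(np.uint8),cv2.MORPH_OPEN,np.ones((5,5)))
c,r=rect(m,(468,241));w=ray(C,cv2.boxPoints(r),.012)[:,:2];e=np.diff(np.r_[w,w[:1]],axis=0)
print("tray",r,w.mean(0),np.hypot(*e.T),np.degrees(np.arctan2(e[:,1],e[:,0])))
s=ctrl.get_state();p=s["position"];a=yaw(s);print(np.degrees(a))
# two legs, target yaw 17deg
w1=[.46,.2,.21];am=a+(np.radians(17)-a)*.55
plan(p,a,w1,am,10);plan(w1,am,[.439,-.111,.17],np.radians(17),8)
E
```

```text
tray ((468.25, 241.25), (71.44921112060547, 52.565406799316406), 6.34019136428833) [ 0.44021378 -0.35622983] [0.12435254 0.16843373 0.12433432 0.16695243] [ -8.37972813 -97.35900275 170.93730734  82.65933882]
163.62785827472854
dp [[np.float64(-0.038), np.float64(-0.033), np.float64(0.001)], [np.float64(-0.043), np.float64(-0.027), np.float64(0.001)], [np.float64(-0.046), np.float64(-0.021), np.float64(0.001)], [np.float64(-0.049), np.float64(-0.014), np.float64(0.001)], [np.float64(-0.05), np.float64(-0.007), np.float64(0.001)], [np.float64(-0.051), np.float64(-0.0), np.float64(0.001)], [np.float64(-0.05), np.float64(0.007), np.float64(0.001)], [np.float64(-0.049), np.float64(0.014), np.float64(0.001)], [np.float64(-0.046), np.float64(0.021), np.float64(0.001)], [np.float64(-0.043), np.float64(0.027), np.float64(0.001)]] twist z 0.141 n 10
dp [[np.float64(-0.039), np.float64(0.002), np.float64(0.005)], [np.float64(-0.038), np.float64(0.008), np.float64(0.005)], [np.float64(-0.037), np.float64(0.013), np.float64(0.005)], [np.float64(-0.034), np.float64(0.018), np.float64(0.005)], [np.float64(-0.031), np.float64(0.023), np.float64(0.005)], [np.float64(-0.028), np.float64(0.027), np.float64(0.005)], [np.float64(-0.024), np.float64(0.031), np.float64(0.005)], [np.float64(-0.019), np.float64(0.034), np.float64(0.005)]] twist z 0.144 n 8
```

Emit:
apply_moves(dp=[[-0.038,-0.033,0],[-0.043,-0.027,0],[-0.046,-0.021,0],[-0.049,-0.014,0],[-0.05,-0.007,0],[-0.05,0,0],[-0.05,0.007,0],[-0.049,0.014,0],[-0.046,0.021,0],[-0.043,0.027,0]], twist=[[0,0,0.141],[0,0,0.141],[0,0,0.141],[0,0,0.141],[0,0,0.141],[0,0,0.141],[0,0,0.141],[0,0,0.141],[0,0,0.141],[0,0,0.141]], fingers=[0,0,0,0,0,0,0,0,0,0])

```text
time: 1.1
position: [0.4574, 0.2032, 0.2224]
tool_rot: [-2.361, -2.072, -0.0]
ft_force: [1.2, 0.4, 0.7]
grip_width: 1.0
grip_force: 0.0
```

Emit:
apply_moves(dp=[[-0.039,0.002,0.005],[-0.038,0.008,0.005],[-0.037,0.013,0.005],[-0.034,0.018,0.005],[-0.031,0.023,0.005],[-0.028,0.027,0.005],[-0.024,0.031,0.005],[-0.019,0.034,0.005],[0,0,0]], twist=[[0,0,0.144],[0,0,0.144],[0,0,0.144],[0,0,0.144],[0,0,0.144],[0,0,0.144],[0,0,0.144],[0,0,0.144],[0,0,0]], fingers=[0,0,0,0,0,0,0,0,0])

```text
time: 2.0
position: [0.4331, -0.1109, 0.182]
tool_rot: [3.109, 0.442, -0.002]
ft_force: [0.0, 1.3, -0.4]
grip_width: 1.004
grip_force: 0.0
```

Run:
```python
from h import *
s=ctrl.get_state();print(s["time"],s["position"],np.degrees(yaw(s)),s["tool_rot"],s["joint_positions"].round(2))
im=get_image("wrist");cv2.imwrite("pics/w1.png",im[:,:,::-1]);print(proj(cam("wrist",s),[[.439,-.111,.066],s["position"]]))
```

```text
2.0 [ 0.43314824 -0.11090556  0.18198482] 16.175702613663947 [ 3.10923616e+00  4.41838214e-01 -1.82339646e-03] [-0.5  -0.14  0.64  2.    0.09  1.25 -1.18]
[[321.55123321 229.04849614]
 [319.72336876 304.2267235 ]]
```

View pics/w1.png

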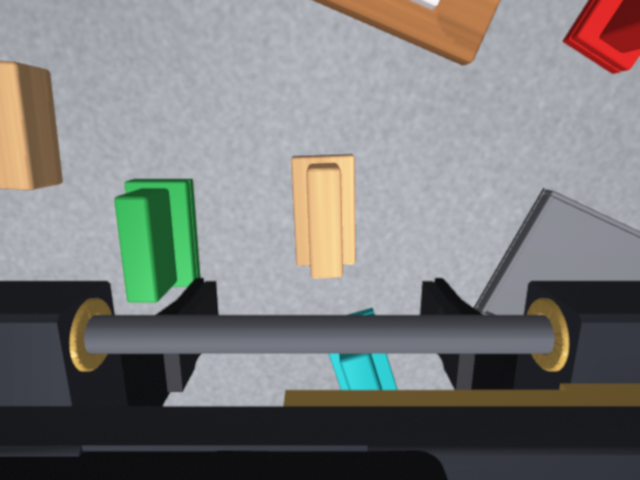

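The wrist view shows the rib top running from about (324,165) to (326.5,277), with the wooden back spanning (292..356, 155..266).

Run:
```python
from h import *
s=ctrl.get_state();C=cam("wrist",s)
w=ray(C,[[324,165],[326.5,277]],.066)[:,:2];d=w[0]-w[1];print(w,w.mean(0),np.hypot(*d),np.degrees(np.arctan2(d[1],d[0])))
b=ray(C,[[292,156],[354,155]],.02)[:,:2];u=d/np.hypot(*d);print("via back far edge",b.mean(0)-.045*u, np.hypot(*(b[0]-b[1])))
m=w.mean(0);plan(s["position"],yaw(s),[*m,.09],yaw(s),4)
```

```text
[[ 0.4824436  -0.09665621]
 [ 0.40657396 -0.12127042]] [ 0.44450878 -0.10896332] 0.07976253144321781 17.97449482496867
via back far edge [ 0.44319507 -0.10926196] 0.04826365557623686
dp [[np.float64(0.002), np.float64(0.001), np.float64(0.023)], [np.float64(0.002), np.float64(0.001), np.float64(0.023)], [np.float64(0.002), np.float64(0.001), np.float64(0.023)], [np.float64(0.002), np.float64(0.001), np.float64(0.023)]] twist z -0.0 n 4
```

Emit:
apply_moves(dp=[[0.006,0.001,0.03],[0.005,0,0.03],[0,0,0.03],[0,0,0.025],[0,0,0.02],[0,0,0.01],[0,0,0.01],[0,0,0]], twist=[[0,0,-0.03],[0,0,0],[0,0,0],[0,0,0],[0,0,0],[0,0,0],[0,0,0],[0,0,0]], fingers=[0,0,0,0,0,0,0,0])

```text
time: 2.85
position: [0.445, -0.1024, 0.0268]
tool_rot: [-3.1, -0.508, 0.003]
ft_force: [-0.8, -0.8, 0.1]
grip_width: 0.995
grip_force: 0.0
```

Emit:
apply_moves(dp=[[-0.002,0.006,0],[0,0,0]], twist=[[0,0,0.01],[0,0,0]], fingers=[0,0])

```text
time: 3.05
position: [0.4464, -0.1102, 0.0285]
tool_rot: [3.103, 0.489, 0.003]
ft_force: [-0.0, 0.6, 0.2]
grip_width: 1.001
grip_force: 0.0
```

Emit:
apply_moves(dp=[[0,0,0],[0,0,0],[0,0,0],[0,0,0],[0,0,0],[0,0,0],[0,0,0],[0,0,0],[0,0,0],[0,0,0]], twist=[[0,0,0],[0,0,0],[0,0,0],[0,0,0],[0,0,0],[0,0,0],[0,0,0],[0,0,0],[0,0,0],[0,0,0]], fingers=[1,1,1,1,1,1,1,1,1,1], newtons=35)

```text
time: 4.05
position: [0.4456, -0.1094, 0.0276]
tool_rot: [3.103, 0.491, 0.0]
ft_force: [0.2, -1.0, 0.6]
grip_width: 0.269
grip_force: 35.0
```

Emit:
apply_moves(dp=[[0,0,-0.02],[0,0,-0.03],[0,0,-0.03],[0,0,-0.03],[0,0,-0.02],[0,0,0],[0,0,0]], twist=[[0,0,0],[0,0,0],[0,0,0],[0,0,0],[0,0,0],[0,0,0],[0,0,0]], fingers=[1,1,1,1,1,1,1])

```text
time: 4.75
position: [0.4452, -0.109, 0.157]
tool_rot: [-3.102, -0.491, 0.0]
ft_force: [-1.1, 0.3, -0.5]
grip_width: 0.273
grip_force: 35.0
```

Run:
```python
from h import *
s=ctrl.get_state();print(s["time"],s["position"],np.degrees(yaw(s)))
im=cv2.imread("pics/top0.png");C=cam("top");h,sa,v=cv2.split(cv2.cvtColor(im,cv2.COLOR_BGR2HSV))
c,r=rect((sa<40)&(v>170),(318,150))
w=ray(C,c.reshape(-1,2),.048)[:,:2].astype(np.float32);rr=cv2.minAreaRect(w);print(rr)
print("brass",ray(C,[[248.5,147]],.04))
plan(s["position"],yaw(s),[.644,-.1225,.155],np.radians(-5),6)
```

```text
4.75 [ 0.44517645 -0.10904609  0.15700242] 17.98904823461498
((0.6545262932777405, -0.007931798696517944), (0.2751770317554474, 0.08526621013879776), 85.0063247680664)
brass [[0.6657138  0.15415603 0.04      ]]
dp [[np.float64(0.031), np.float64(0.012), np.float64(0.0)], [np.float64(0.032), np.float64(0.01), np.float64(0.0)], [np.float64(0.032), np.float64(0.008), np.float64(0.0)], [np.float64(0.033), np.float64(0.006), np.float64(0.0)], [np.float64(0.033), np.float64(0.004), np.float64(0.0)], [np.float64(0.033), np.float64(0.002), np.float64(0.0)]] twist z 0.067 n 6
```

Emit:
apply_moves(dp=[[0.031,0.012,0],[0.032,0.01,0],[0.032,0.008,0],[0.033,0.006,0],[0.033,0.004,0],[0.033,0.002,0],[0,0,0],[0,0,0],[0,0,0]], twist=[[0,0,0.067],[0,0,0.067],[0,0,0.067],[0,0,0.067],[0,0,0.067],[0,0,0.067],[0,0,0],[0,0,0],[0,0,0]], fingers=[1,1,1,1,1,1,1,1,1])

```text
time: 5.65
position: [0.643, -0.1229, 0.1563]
tool_rot: [-3.138, 0.139, 0.004]
ft_force: [-0.4, -0.9, -1.1]
grip_width: 0.274
grip_force: 35.0
```

```bash
cat >> h.py <<'E'
def avg(n=8):
    L=[]
    for i in range(n): get_image("side");L.append(ctrl.get_state())
    s=L[-1];p=np.mean([k["position"] for k in L],0);f=np.mean([k["ft_force"] for k in L],0)
    ys=np.degrees([yaw(k) for k in L]);o=np.array([.6545,-.008,0]);ux=np.array([np.cos(np.radians(85)),np.sin(np.radians(85)),0]);uy=np.array([-ux[1],ux[0],0])
    print("t",round(s["time"],2),"p",p.round(4),"std",np.std([k["position"] for k in L],0).round(4),"yaw",ys.mean().round(2),"f",f.round(2),"std",np.std([k["ft_force"] for k in L],0).round(2),"slab xy",((p-o)@ux).round(4),((p-o)@uy).round(4),"tilt z axis",R.from_rotvec(s["tool_rot"]).as_matrix()[:,2].round(3),"grip",s["grip_width"])
E
python3 -c "
from h import *
avg(10)
cv2.imwrite('pics/w2.png',get_image('wrist')[:,:,::-1])"
```

```text
t 6.15 p [ 0.6441 -0.1225  0.1578] std [0.0005 0.0002 0.0004] yaw -5.06 f [ 0.07 -0.06 -1.19] std [0.27 0.45 0.28] slab xy -0.115 0.0003 tilt z axis [ 0.  0. -1.] grip 0.2717813603534478
```

View pics/w2.png

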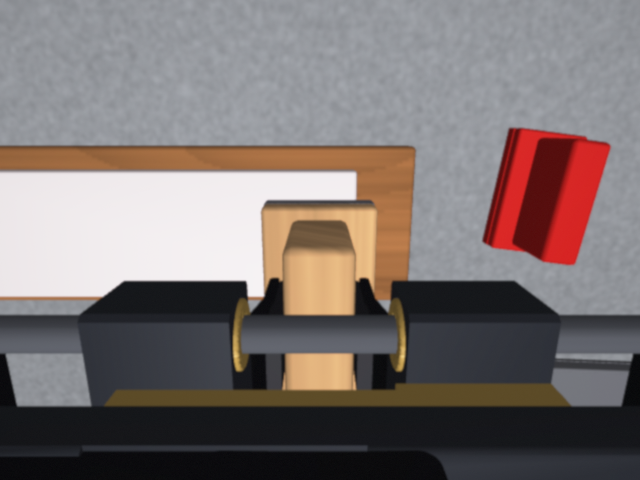

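The block hangs straight and aligned over the slab's plain end (back spans x 262..377 against the slab edge at 357). Next I lower it.

Emit:
apply_moves(dp=[[0,0,0.02],[0,0,0.025],[0,0,0.02],[0,0,0.012],[0,0,0.003],[0,0,0.003],[0,0,0.002],[0,0,0.001],[0,0,0],[0,0,0]], twist=[[0,0,0],[0,0,0],[0,0,0],[0,0,0],[0,0,0],[0,0,0],[0,0,0],[0,0,0],[0,0,0],[0,0,0]], fingers=[1,1,1,1,1,1,1,1,1,1])

```text
time: 7.2
position: [0.6452, -0.1227, 0.0724]
tool_rot: [3.139, -0.139, 0.002]
ft_force: [0.2, 0.8, 2.3]
grip_width: 0.271
grip_force: 35.0
```

```bash
python3 -c "
from h import *
avg(10)"
```

```text
t 7.7 p [ 0.6452 -0.1227  0.072 ] std [0.     0.     0.0002] yaw -5.06 f [ 0.43 -0.51  2.54] std [0.57 0.41 0.36] slab xy -0.1151 -0.0007 tilt z axis [ 0.001 -0.    -1.   ] grip 0.2720705494449421
```

Emit:
apply_moves(dp=[[0,0,0.002],[0,0,0.002],[0,0,0],[0,0,0]], twist=[[0,0,0],[0,0,0],[0,0,0],[0,0,0]], fingers=[1,1,1,1])

```text
time: 8.1
position: [0.6452, -0.1228, 0.068]
tool_rot: [3.138, -0.139, 0.002]
ft_force: [1.0, -1.1, 5.4]
grip_width: 0.272
grip_force: 35.0
```

```bash
python3 -c "
from h import *
avg(10)"
```

```text
t 8.6 p [ 0.6452 -0.1227  0.068 ] std [0. 0. 0.] yaw -5.06 f [ 1.07 -0.7   5.32] std [0.58 0.3  0.27] slab xy -0.1151 -0.0007 tilt z axis [ 0.001 -0.    -1.   ] grip 0.27293081735243463
```

Emit:
apply_moves(dp=[[0,-0.004,0],[0,-0.008,0],[0,-0.008,0],[0,-0.008,0],[0,-0.008,0],[0,-0.008,0],[0,-0.008,0],[0,-0.008,0],[0,-0.008,0],[0,-0.008,0]], twist=[[0,0,0],[0,0,0],[0,0,0],[0,0,0],[0,0,0],[0,0,0],[0,0,0],[0,0,0],[0,0,0],[0,0,0]], fingers=[1,1,1,1,1,1,1,1,1,1])

```text
time: 9.6
position: [0.651, -0.0488, 0.0679]
tool_rot: [3.136, -0.141, -0.0]
ft_force: [-1.2, -3.1, 6.3]
grip_width: 0.272
grip_force: 35.0
```

```bash
python3 -c "
from h import *
avg(6)"
```

```text
t 9.9 p [ 0.6513 -0.0465  0.0678] std [0. 0. 0.] yaw -5.03 f [-0.01 -0.46  5.47] std [0.38 0.83 0.45] slab xy -0.0387 -0.0002 tilt z axis [-0.  0. -1.] grip 0.2729608684270883
```

Steady at about 6.6 N, so I continue the stroke.

Emit:
apply_moves(dp=[[0,-0.006,0],[0,-0.008,0],[0,-0.008,0],[0,-0.008,0],[0,-0.008,0],[0,-0.008,0],[0,-0.008,0],[0,-0.008,0],[0,-0.008,0],[0,-0.008,0]], twist=[[0,0,0],[0,0,0],[0,0,0],[0,0,0],[0,0,0],[0,0,0],[0,0,0],[0,0,0],[0,0,0],[0,0,0]], fingers=[1,1,1,1,1,1,1,1,1,1])

```text
time: 10.9
position: [0.658, 0.0289, 0.0678]
tool_rot: [3.136, -0.141, -0.0]
ft_force: [0.0, -3.1, 5.5]
grip_width: 0.269
grip_force: 35.0
```

Emit:
apply_moves(dp=[[0,-0.008,0],[0,-0.008,0],[0,-0.008,0],[0,-0.008,0],[0,-0.008,0],[0,-0.008,0],[0,-0.008,0],[0,-0.008,0],[0,-0.006,0],[0,0,0]], twist=[[0,0,0],[0,0,0],[0,0,0],[0,0,0],[0,0,0],[0,0,0],[0,0,0],[0,0,0],[0,0,0],[0,0,0]], fingers=[1,1,1,1,1,1,1,1,1,1])

```text
time: 11.9
position: [0.6643, 0.1005, 0.0677]
tool_rot: [3.138, -0.138, -0.0]
ft_force: [-0.6, -1.0, 6.5]
grip_width: 0.274
grip_force: 35.0
```

```bash
python3 -c "
from h import *
avg(6)"
```

```text
t 12.2 p [0.6643 0.1005 0.0678] std [0. 0. 0.] yaw -5.05 f [-0.21 -0.77  5.21] std [0.17 0.72 0.77] slab xy 0.1089 -0.0003 tilt z axis [-0. -0. -1.] grip 0.2735384206181728
```

Emit:
apply_moves(dp=[[0,0,-0.004],[0,0,-0.01],[0,0,-0.026],[0,0,-0.03],[0,0,-0.03],[0,0,-0.03],[-0.006,0.015,0],[-0.012,0.03,0],[-0.015,0.04,0],[-0.015,0.04,0]], twist=[[0,0,0],[0,0,0],[0,0,0],[0,0,0],[0,0,0],[0,0,0],[0,0,0],[0,0,0],[0,0,0],[0,0,0]], fingers=[1,1,1,1,1,1,1,1,1,1])

```text
time: 13.2
position: [0.6031, -0.0208, 0.1959]
tool_rot: [3.138, -0.137, -0.006]
ft_force: [0.8, -0.6, -0.5]
grip_width: 0.272
grip_force: 35.0
```

Emit:
apply_moves(dp=[[-0.015,0.04,0],[-0.015,0.04,0],[-0.015,0.04,0],[-0.015,0.04,0],[-0.015,0.04,0],[-0.015,0.04,0],[-0.015,0.04,0],[-0.015,0.035,0],[-0.012,0.02,0],[-0.005,0.01,0]], twist=[[0,0,0],[0,0,0],[0,0,0],[0,0,0],[0,0,0],[0,0,0],[0,0,0],[0,0,0],[0,0,0],[0,0,0.04]], fingers=[1,1,1,1,1,1,1,1,1,1])

```text
time: 14.2
position: [0.435, -0.3532, 0.1964]
tool_rot: [-3.133, 0.212, 0.004]
ft_force: [0.4, -0.7, -1.4]
grip_width: 0.273
grip_force: 35.0
```

```bash
python3 -c "
from h import *
avg(6)
cv2.imwrite('pics/w3.png',get_image('wrist')[:,:,::-1])
s=ctrl.get_state()
a=np.radians(-7.5);u=np.array([np.cos(a),np.sin(a),0]);v=np.array([-u[1],u[0],0]);o=np.array([.44,-.356,.016])
print(proj(cam('wrist',s),[o+.06*u+.08*v,o+.06*u-.08*v,o-.06*u-.08*v,o-.06*u+.08*v]).round(0))
"
```

```text
t 14.5 p [ 0.4382 -0.3507  0.1969] std [0.0018 0.0017 0.0002] yaw -7.41 f [ 0.08  0.03 -0.9 ] std [0.65 0.33 0.37] slab xy -0.3603 0.1856 tilt z axis [-0.     0.001 -1.   ] grip 0.27004276896917034
[[230. 144.]
 [426. 146.]
 [416. 283.]
 [237. 282.]]
```

View pics/w3.png

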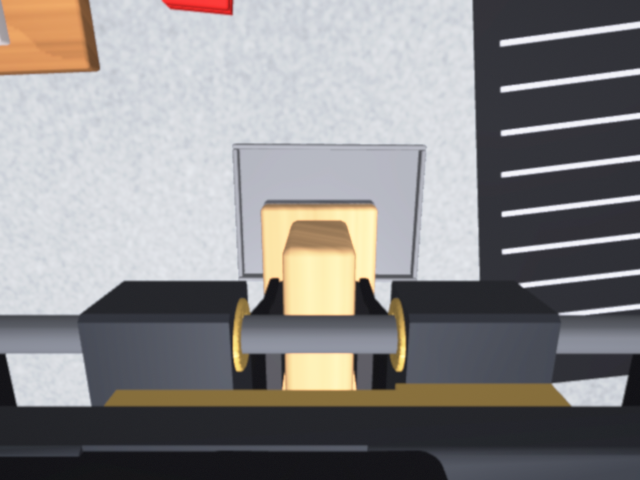

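The tray rim corners are at (234,145), (425,146), (413,277) and (240,277), about 2 mm farther out than estimated. I correct for that and lower the block.

Emit:
apply_moves(dp=[[0.004,0.005,0.02],[0,0,0.035],[0,0,0.035],[0,0,0.03],[0,0,0.02],[0,0,0.012],[0,0,0.006],[0,0,0.003],[0,0,0],[0,0,0]], twist=[[0,0,0],[0,0,0],[0,0,0],[0,0,0],[0,0,0],[0,0,0],[0,0,0],[0,0,0],[0,0,0],[0,0,0]], fingers=[1,1,1,1,1,1,1,1,1,1])

```text
time: 15.55
position: [0.4427, -0.3571, 0.0375]
tool_rot: [3.135, -0.201, 0.003]
ft_force: [0.1, -0.8, -0.9]
grip_width: 0.269
grip_force: 35.0
```

```bash
python3 -c "
from h import *
avg(8)
cv2.imwrite('pics/w4.png',get_image('wrist')[:,:,::-1])
"
```

```text
t 15.95 p [ 0.4424 -0.3569  0.0371] std [0.0002 0.0001 0.0003] yaw -7.34 f [ 0.1   0.18 -1.26] std [0.43 0.41 0.22] slab xy -0.3661 0.1809 tilt z axis [ 0.  0. -1.] grip 0.27138293399698565
```

View pics/w4.png

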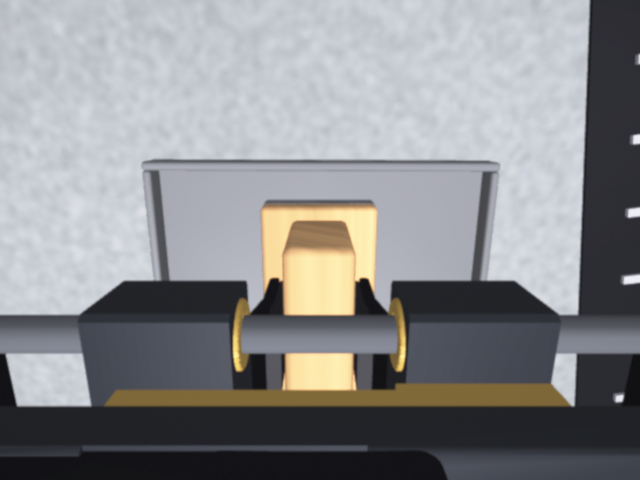

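The block is inside the rim (back spans x 262..377, walls at 155 and 487) with clearance to the far wall. I lower the last 5 mm.

Emit:
apply_moves(dp=[[0,0,0.002],[0,0,0.002],[0,0,0.001],[0,0,0],[0,0,0]], twist=[[0,0,0],[0,0,0],[0,0,0],[0,0,0],[0,0,0]], fingers=[1,1,1,1,1])

```text
time: 16.5
position: [0.4419, -0.3567, 0.0316]
tool_rot: [-3.135, 0.201, 0.0]
ft_force: [-1.5, 1.7, 2.3]
grip_width: 0.274
grip_force: 35.0
```

```bash
python3 -c "
from h import *
avg(6)
"
```

```text
t 16.8 p [ 0.4419 -0.3567  0.0316] std [0. 0. 0.] yaw -7.35 f [-1.77  1.29  2.75] std [0.51 0.32 0.61] slab xy -0.3659 0.1814 tilt z axis [-0.  0. -1.] grip 0.27351602386629387
```

In contact with the floor, so I release and retreat.

Emit:
apply_moves(dp=[[0,0,0],[0,0,0],[0,0,0],[0,0,0],[0,0,0],[0,0,0],[0,0,0],[0,0,0],[0,0,0],[0,0,0]], twist=[[0,0,0],[0,0,0],[0,0,0],[0,0,0],[0,0,0],[0,0,0],[0,0,0],[0,0,0],[0,0,0],[0,0,0]], fingers=[0,0,0,0,0,0,0,0,0,0])

```text
time: 17.8
position: [0.4421, -0.3567, 0.0315]
tool_rot: [-3.135, 0.201, -0.0]
ft_force: [0.5, -0.6, -0.1]
grip_width: 0.987
grip_force: 0.0
```

Emit:
apply_moves(dp=[[0,0,-0.01],[0,0,-0.02],[0,0,-0.03],[0,0,-0.04],[0,0,-0.04],[-0.01,0,-0.03],[-0.01,0,0],[0,0,0],[0,0,0]], twist=[[0,0,0],[0,0,0],[0,0,0],[0,0,0],[0,0,0],[0,0,0],[0,0,0],[0,0,0],[0,0,0]], fingers=[0,0,0,0,0,0,0,0,0])

```text
time: 18.7
position: [0.4219, -0.3535, 0.2008]
tool_rot: [-3.134, 0.201, 0.001]
ft_force: [1.7, -0.2, -0.7]
grip_width: 0.997
grip_force: 0.0
```

```bash
python3 -c "
from h import *
avg(3)
cv2.imwrite('pics/w5.png',get_image('wrist')[:,:,::-1])
"
```

```text
t 18.85 p [ 0.4221 -0.3535  0.2005] std [0.     0.0001 0.    ] yaw -7.32 f [ 0.42  0.15 -1.11] std [0.08 0.2  0.12] slab xy -0.3644 0.2014 tilt z axis [-0.002  0.001 -1.   ] grip 0.9996400964801234
```

View pics/w5.png

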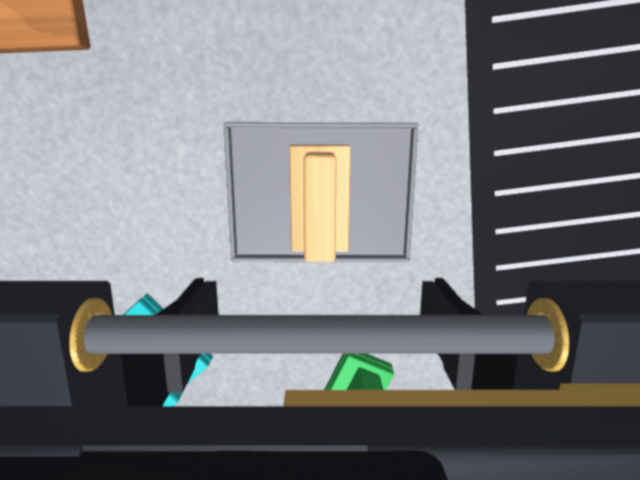

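The block stands flat inside the tray, with its back at (290..350, 145..252) and the inner floor at (232..410, 127..257). It is released.

```bash
python3 -c "
from bench import ctrl
print(ctrl.close_job())"
```

```text
the job is handed in; nothing more can be done
None
```

The slab was rubbed from its plain end to the end beside the terminal at about 6.5 N without lifting off; the block stands felt down in the grey tray, released, and the job is handed in (no verdict was returned).

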